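# Free the jammed wedge and bring the straightedge home

## Task

The maple T-headed wedge is jammed tight under the hold-down on the marking board. Work it loose with small alternating side pulls on its head, first away from the robot, then back towards it, and so on, then slide it out of the hold-down and lay it flat, the same way up, on the bench off the board. Then slide the aluminium straightedge across the board, without lifting it, until it touches both steel stop pins at once, and leave the brass collet, the white ferrule and the burnishing wheel where they stand.

Things in the scene. Friction and masses are not known exactly. Their poses are not given: they have to be found in the camera images.
- board: Plywood marking board fixed to the bench, 280 mm (its x) x 300 mm (its y), 10 mm thick. Origin: centre of its underside, z up. Board points are given in this frame, in mm. Hold-down at its +y edge, straightedge at first along its -x edge, stop pins towards +x. The bench beside its -y edge (y -150 to -330, x -90 to 90) is free.
- wedge: Loose maple wedge with a T head, about 90 g. Origin: centre of the head's underside; its y points from head to nose, z up. Head: bar 130 mm (x) x 14 (y) x 33 high centred over the origin; an ear sticks out 49 mm each side of the body. Body 32 mm wide, to the nose at y = 125 mm, underside at z = 3, top sloping from z = 29 at the head to 13 at the nose. It stands on the board at about (0, 20).
- ear_near (a point): Middle of the ear on the -x side, at wedge (-45, 0, 16) mm. Pull from the corner between ear and body, out (board -y) and sideways at once: with 10 to 25 N the wedge swings about its clamped nose and creeps out some mm a swing, until the cheeks beside the nose stop it at 0.2 to 0.3 rad; then pull from the other corner. Straight out takes 30 to 50 N.
- ear_far (a point): Middle of the ear on the +x side, at wedge (45, 0, 16) mm. At the start 73 mm is clear between the ears and the hold-down. In a full swing the head moves some 10 to 30 mm to the side; four to seven swings usually free it.
- wedge_nose (a point): Centre of the wedge's nose end, at wedge (0, 125, 8) mm. At the start the last 45 mm of the nose is under the hold-down. After 10 to 20 mm of creep along board -y the wedge is loose and slides freely; after 45 mm the nose is out.
- mouth (a point): Middle of the hold-down's mouth, level with the wedge's underside, at board (0, 100, 13); axes as the board's. The hold-down is a grey block, board x -35 to 35, y 100 to 150, top 53 mm above the bench (its plunger 69 mm), with a 41 mm wide channel and a strongly sprung ball-ended plunger at board (0, 125) pressing on the wedge from above.
- straightedge: Loose aluminium straightedge, a bar 200 mm long (its y) x 30 mm wide (its x) x 15 mm thick, 0.15 to 0.31 kg, lying flat on the board. Origin at the centre of its underside. Its +x long side is to touch the pins.
- pin_left (a point): Foot of one steel stop pin (12 mm across, 28 mm tall above the board), at board (80, 55), on the board's surface.
- pin_right (a point): Foot of the other stop pin, the same, at board (80, -95).
- collet: Brass collet, 36 mm across, 60 mm tall, standing on the board beyond the pins; leave alone. Origin under its centre.
- ferrule: White phenolic ferrule stock, a round bar 30 mm across and 70 mm tall, standing on the bench to the left; leave alone.
- wheel: Round maple burnishing wheel lying flat, 120 mm across, 30 mm tall; leave alone.
Mind the look-alikes: they are no part of the job. What is shaped like the wedge but orange or pink is not meant. Several things have the shape of the straightedge; the one meant has the colours described above.

How it is judged (in metres and radians):
On the way, in this order (a step that is already met when the one before it is completed fails the run):
1. With its nose still in the hold-down, the wedge's head has swung at least 6 mm to the board's +x side (y of wedge_nose in the frame of mouth above 0.015 m and x of wedge in the frame of mouth above 0.006 m), for 0.05 s.
2. after that, with the nose still in, the head has swung at least 6 mm to the board's -x side (y of wedge_nose in the frame of mouth above 0.015 m and x of wedge in the frame of mouth below -0.006 m), for 0.05 s.
3. the wedge's nose is out of the hold-down (y of wedge_nose in the frame of mouth below 0 m), for 0.1 s.
At the end, for the whole second after the job is handed in: Wedge flat, right way up and still on the bench off the board (head within 6 mm of the bench, nose point below 13 mm, tilt under 0.1 rad). Straightedge still, flat on the board, touching both pins (pin axes 18 to 23.5 mm from its middle line, within 98 mm of its middle lengthwise) (height (world z) of wedge below 0.006 m and height (world z) of wedge_nose below 0.013 m and angle between wedge's own z axis and vertical below 0.1 rad and linear speed of each of wedge, straightedge below 0.01 m/s and height (world z) of straightedge below 0.0125 m and x of pin_left in the frame of straightedge between 0.018 and 0.0235 m and y of pin_left in the frame of straightedge between -0.098 and 0.098 m and x of pin_right in the frame of straightedge between 0.018 and 0.0235 m and y of pin_right in the frame of straightedge between -0.098 and 0.098 m).
It fails at once if the collet, the ferrule or the burnishing wheel is moved more than 20 mm (distance of any of collet, ferrule, wheel from where it was at the start of the episode above 0.02 m).
It fails at once if the straightedge is lifted more than 15 mm off the board (height (world z) of straightedge above 0.025 m).
It also fails if it takes over 72 s, if anything falls off the work surface, if the arm or the gripper's body presses on something with over 40 N, if the wrist force passes 120 N, or if a joint passes its speed limit or range.

## Robot

A 6-joint arm with a two-finger parallel gripper is mounted at the origin on the work surface. World frame = base frame: x ahead of the robot, y to its left, z up, the work surface at z = 0. Lengths are in mm, angles in rad, forces in N, time in s.
With the tool pointing down it reaches from about 350 to 775 mm from the base axis. Payload 7.3 kg.
Tool frame: the origin (TCP) lies on the centre line of the jaws, within the pads' length; the fingertips stand 17 mm ahead of it and the grasp point (between the pads) lies 2 mm behind it; z points along the fingers, y is the line along which they close (so a half turn about z gives the same grasp; the last joint's range is limited). The gripper opens to 92 mm and grips with 3 to 60 N. Pads are 19 mm wide; open, the fingers measure 130 mm over their backs; the gripper's body (75 mm by 190 mm) begins 47 mm behind the grasp point.
Start: joints at [1.158, 0.342, 1.524, -0, 1.275, -0.146], TCP at [138.398, 506.448, 243.741] pointing down, gripper open.
Joint ranges: [-2.53, 2.53], [-0.77, 2.02], [0.04, 2.7], [-1, 4.14], [0.28, 2.66], [-3.11, 3.11]. Speed limits (rad/s): [2.57, 2.57, 3.14, 3.14, 3.14, 3.14].

## Interface

Orientations are given as [roll, pitch, yaw] about the fixed x, y, z axes, in that order (R = Rz(yaw) Ry(pitch) Rx(roll)).
In Python, from plant import bot gives the robot as it stands. The module is installed in compiled form; this text tells all that it offers.
- The arm moves only by the shell command python3 -m pendant 'ROWS'. ROWS is JSON, a list of rows, each a list of 3 entries, a list of its own where there are three numbers: the shift along the world's x, y, z as a fraction of full scale, then the turn, a rotation vector about the world's x, y, z as a fraction of full scale, then the opening, from -1 (shut) to 1 (fully open), so that 0 is half open. In form: [[[tx, ty, tz], [rx, ry, rz], claw], ...]. A call has exactly 10 rows; each row shifts and turns the commanded pose from where the row before left it; what a row does not reach is not made up. Full scale, the value 1, is 30 mm for a shift and 0.12 rad for a turn. A row lasts 1/12 s, in which the tool goes at most 41.7 mm and 7.16 degrees, less where a joint would pass 70% of its speed; a pose out of reach is approached as far as the arm can. A call with a number of a shift or a turn outside -1 to 1 is refused whole. A call with a gripper value outside its range is refused whole. The fingers move at their own pace and stop on an object; the grip force is fixed at half the most. Time passes only in rows, so rows that do not move let the fingers close, or fill a call up. It gives the time, the measured TCP pose, the force, the opening and the grip force at its end, in the units of the state.
- bot.get_obs(): the state, without advancing time (a new reading comes with each control period).
- bot.capture(name): name is "scene" or "side" or "wrist"; returns the picture (400x640x3 uint8, blue, green, red); there is no depth.
- bot.camera_params(name): a dict with "fovy" (degrees; the focal length in pixels is half the picture's height over the tangent of half this angle, whatever the lens; pixels are square), "cx", "cy" (the principal point, pixels), "camera_from_world" (4x4, takes a point from world to camera coordinates). Camera axes: x right, y down, z forward; pixel columns grow to the right and rows downward; lengths in mm; the calibration is good to about 2 mm. The wrist camera is an equidistant fisheye: a pixel r from the principal point sees the ray r / f radians off the axis. A picture is of the moment at which its call begins: read the wrist's pose just before it. camera_params takes no time and is no camera call; for the wrist camera it gives the pose at the moment of the call.
- bot.close_job(): hands the job in; it is judged then, once.
The state is a dict: "time": time; "joint_positions": joint angles; "dq": joint speeds; "tau": joint torques, N m; "tool_pos": TCP position; "tcp_rot": TCP orientation; "contact_force": force on the tool from outside, world axes, zero at the start; "moment": the same for the moment, N m; "grip_width": finger opening in mm; "finger_force": force on a finger pad.
Only numpy, scipy, OpenCV 4.12 (cv2) and the standard library are available. Lean on these libraries where they do the work, as an engineer would, in place of code of your own. Each camera call takes 0.05 s, during which the arm holds its last target. There are 200 camera calls.

## Working session

There is one attempt and no reset: what is moved stays moved. The work goes in short steps, Python scripts to look and compute and a shell command to move; the robot and the scene stay as the last step left them, time stands still between calls to the robot, and variables do not carry over. Pictures are saved under pics/ and viewed, at most 10 in all, crops included, and the job is handed in when it is done.

```bash
mkdir -p pics
cat > h.py <<'E'
import numpy as np, cv2
from plant import bot
def cam(n):
    p=bot.camera_params(n); f=200/np.tan(np.radians(p["fovy"])/2)
    return f,p["cx"],p["cy"],np.array(p["camera_from_world"])
def px2w(n,u,v,z):
    f,cx,cy,T=cam(n); R=T[:3,:3];t=T[:3,3]
    d=np.array([(u-cx)/f,(v-cy)/f,1.])
    if n=="wrist":
        q=d[:2];r=np.linalg.norm(q);d=np.array([*(q/r*np.sin(r)),np.cos(r)])
    c=-R.T@t; d=R.T@d
    return c+d*(z-c[2])/d[2]
def w2px(n,P):
    f,cx,cy,T=cam(n); q=T[:3,:3]@np.array(P,float)+T[:3,3]
    return cx+f*q[0]/q[2],cy+f*q[1]/q[2]
E
python3 - <<'E'
from h import *
for n in("scene","side"):
    cv2.imwrite(f"pics/{n}0.png",bot.capture(n)); print(n,cam(n))
o=bot.get_obs();print(o)
E
```

```text
scene (np.float64(473.0113151018041), 324.12293215896256, 198.87021694306523, array([[-1.97545051e-01,  9.80154700e-01,  1.65141443e-02,
         5.80734872e+00],
       [ 7.00542537e-01,  1.52934602e-01, -6.97030244e-01,
        -2.89086390e+02],
       [-6.85723054e-01, -1.26126015e-01, -7.16851534e-01,
         1.40328515e+03],
       [ 0.00000000e+00,  0.00000000e+00,  0.00000000e+00,
         1.00000000e+00]]))
side (np.float64(400.27640843644394), 318.40432029509014, 197.39361465618998, array([[ 9.53385218e-01, -3.01525120e-01,  1.17994628e-02,
        -4.02556111e+02],
       [-2.24587244e-01, -7.35147305e-01, -6.39624116e-01,
         1.77950082e+02],
       [ 2.01537082e-01,  6.07158169e-01, -7.68597270e-01,
         1.06293526e+03],
       [ 0.00000000e+00,  0.00000000e+00,  0.00000000e+00,
         1.00000000e+00]]))
{'time': 0.1, 'joint_positions': array([ 1.15800817e+00,  3.42676307e-01,  1.52491460e+00, -2.62993431e-05,
        1.27540125e+00, -1.45990349e-01]), 'dq': array([ 0.00103825, -0.00053828, -0.00281368,  0.0009402 ,  0.00232965,
        0.00020008]), 'tau': array([ 1.07638174e-03, -4.32008708e+01, -2.44687110e+01,  7.16805551e-02,
        5.27961587e-02, -3.10336077e-05]), 'tool_pos': array([138.25697717, 506.11768671, 243.10477629]), 'tcp_rot': array([-3.14020437e+00, -1.78707794e-04,  2.87480239e+00]), 'contact_force': array([ 0.0051429 ,  0.72747972, -0.07178747]), 'moment': array([ 0.02566984,  0.02706486, -0.02543046]), 'finger_force': 0.0, 'grip_width': 91.73508949394241}
```

View pics/scene0.png

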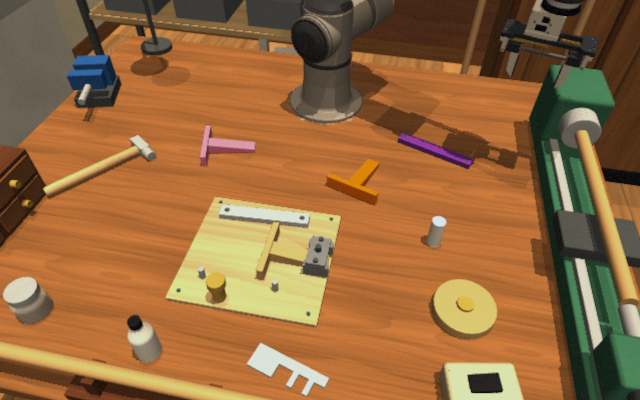

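View pics/side0.png

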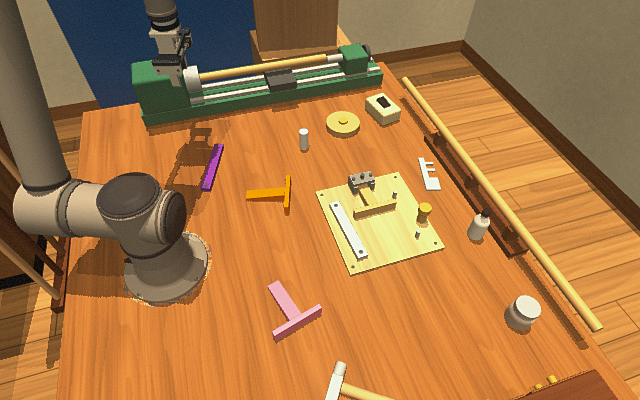

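The scene picture shows the board with corners near (217,199), (341,214), (317,322) and (168,298). The hold-down is at (318,255), the wedge head at (268,250), the straightedge at (264,215) and the pins at (202,273) and (275,287). I'll enlarge it to refine these.

Run:
```python
from h import *
a=cv2.imread("pics/scene0.png")[190:330,160:350]
cv2.imwrite("pics/crop0.png",cv2.resize(a,None,fx=4,fy=4,interpolation=cv2.INTER_CUBIC))
```

```text
(no output)
```

View pics/crop0.png

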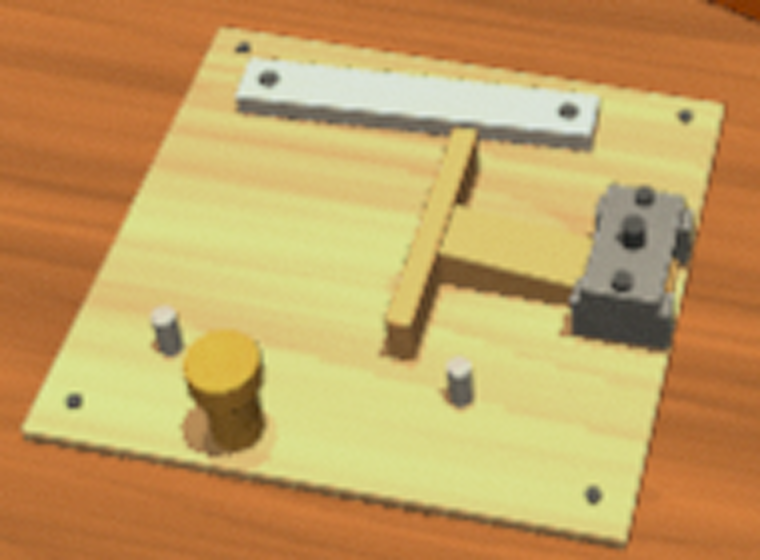

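The crop shows the board corners at crop px (220,28), (722,103), (628,543) and (24,434), the pin feet at about (172,352) and (460,402), and the straightedge top from (245,60) to (598,95). Next I'll fit the board pose.

Run:
```python
from h import *
g=lambda u,v,z:px2w("scene",160+u/4,190+v/4,z)
C=np.array([g(220,28,10),g(722,103,10),g(628,543,10),g(24,434,10)])[:,:2]
B=np.array([[-140,-150],[-140,150],[140,150],[140,-150]],float)
c=C.mean(0); H=B.T@(C-c); a=np.arctan2(H[0,1]-H[1,0],H[0,0]+H[1,1])
R=np.array([[np.cos(a),-np.sin(a)],[np.sin(a),np.cos(a)]])
print("board",c,a,"resid",(C-c-B@R.T).round(1).tolist())
np.save("board.npy",[*c,a])
tb=lambda p:(R.T@(p[:2]-c)).round(1)
for n,p in dict(pr=(172,350,10),pl=(460,402,10),headn=(463,128,43),headn2=(479,133,43),headf=(388,320,43),headf2=(412,324,43),se1=(245,60,25),se2=(238,97,25),se3=(598,95,25),se4=(592,137,25),col=(224,362,70),hd=(608,186,53)).items():
    w=g(*p);print(n,w.round(1),tb(w))
for n,p in dict(ferr=(438,220,70),wheel=(464,303,30)).items(): print(n,px2w("scene",*p).round(0))
# checks against side
print([np.round(w2px("side",[*(c+R@np.array(q)),10]),0) for q in B])
for q in [(-45,20),(45,20),(0,60),(0,-240)]: print(q,(c+R@np.array(q)).round(0))
```

```text
board [592.65024412 -23.5890152 ] 0.015266418881944558 resid [[-0.4, 0.8], [0.1, -1.7], [0.8, -0.8], [-0.5, 1.7]]
pr [ 673.6 -118.3   10. ] [ 79.5 -95.9]
pl [673.2  31.   10. ] [81.4 53.3]
headn [527.3  -5.9  43. ] [-65.   18.7]
headn2 [529.    3.4  43. ] [-63.3  27.9]
headf [655.6  -8.3  43. ] [63.2 14.3]
headf2 [655.4   3.8  43. ] [63.2 26.5]
se1 [ 488.9 -144.9   25. ] [-105.6 -119.7]
se2 [ 516.5 -138.9   25. ] [ -77.9 -114.1]
se3 [472.7  55.7  25. ] [-118.7   81.1]
se4 [503.7  59.3  25. ] [-87.7  84.2]
col [712.1 -67.2  70. ] [118.8 -45.5]
hd [558.3  80.3  53. ] [-32.8 104.4]
ferr [473. 331.  70.]
wheel [638. 392.  30.]
[array([351., 274.]), array([315., 191.]), array([398., 170.]), array([446., 246.])]
(-45, 20) [547.  -4.]
(45, 20) [637.  -3.]
(0, 60) [592.  36.]
(0, -240) [ 596. -264.]
```

```bash
python3 -m pendant '[[[0.9,-1,0],[0,0,0.24],-1],[[0.9,-1,0],[0,0,0.24],-1],[[0.9,-1,0],[0,0,0.24],-1],[[0.9,-1,0],[0,0,0.24],-1],[[0.9,-1,0],[0,0,0.24],-1],[[0.9,-1,0],[0,0,0.24],-1],[[0.9,-1,0],[0,0,0.24],-1],[[0.9,-1,0],[0,0,0.24],-1],[[0.9,-1,0],[0,0,0.24],-1],[[0.9,-1,0],[0,0,0.24],-1]]'
python3 -m pendant '[[[0.86,-1,0],[0,0,0],-1],[[0.86,-1,0],[0,0,0],-1],[[0.86,-1,0],[0,0,0],-1],[[0.86,-1,0],[0,0,0],-1],[[0.86,-1,0],[0,0,0],-1],[[0.86,-1,0],[0,0,0],-1],[[0,0,-1],[0,0,0],-1],[[0,0,-1],[0,0,0],-1],[[0,0,-1],[0,0,0],-1],[[0,0,0],[0,0,0],-1]]'
```

```text
time: 0.93
tool_pos: [409.2, 204.6, 243.6]
tcp_rot: [3.142, -0.0, -3.119]
contact_force: [0.3, 1.3, 0.1]
grip_width: 29.9
finger_force: 0.0
time: 1.77
tool_pos: [559.6, 26.4, 147.7]
tcp_rot: [3.14, -0.012, -3.121]
contact_force: [-0.7, -0.8, -1.1]
grip_width: 0.2
finger_force: 0.0
```

```bash
python3 -m pendant '[[[0,0,-0.9],[0,0,0],-1],[[0,0,-0.9],[0,0,0],-1],[[0,0,-0.9],[0,0,0],-1],[[0,0,-0.5],[0,0,0],-1],[[0,0,-0.3],[0,0,0],-1],[[0,0,-0.2],[0,0,0],-1],[[0,0,-0.2],[0,0,0],-1],[[0,0,0],[0,0,0],-1],[[0,0,0],[0,0,0],-1],[[0,0,0],[0,0,0],-1]]'
python3 - <<'E'
from h import *
cv2.imwrite("pics/sc1.png",cv2.resize(bot.capture("scene")[180:330,160:360],None,fx=4,fy=4,interpolation=cv2.INTER_CUBIC))
E
```

```text
time: 2.6
tool_pos: [563.8, 26.4, 37.7]
tcp_rot: [-3.141, 0.002, -3.12]
contact_force: [0.8, 0.3, -0.3]
grip_width: 0.9
finger_force: 0.0
```

View pics/sc1.png

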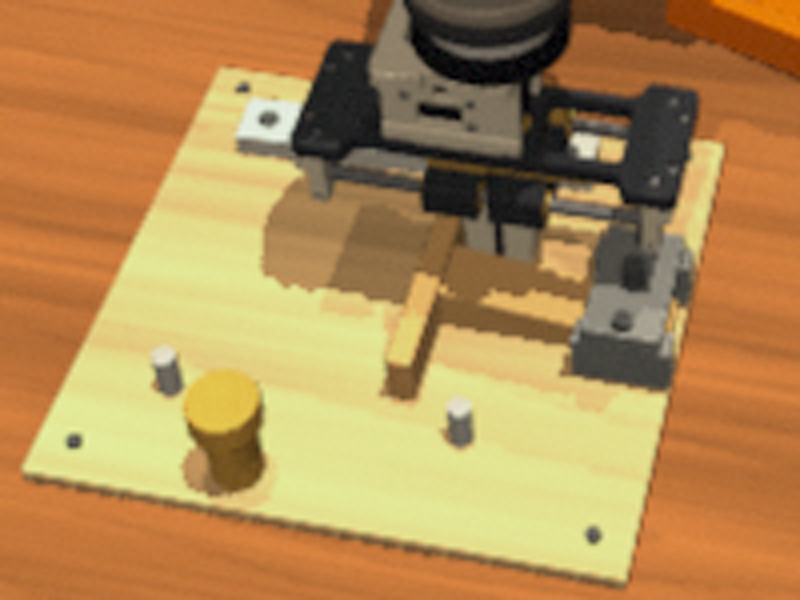

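The fingers stand in the near corner at about (505,230), clear of the hold-down. First pull: away from the robot and out.

```bash
python3 -m pendant '[[[0.1,-0.1,0],[0,0,0],-1],[[0.1,-0.1,0],[0,0,0],-1],[[0.1,-0.05,0],[0,0,0],-1],[[0.1,-0.05,0],[0,0,0],-1],[[0.1,-0.05,0],[0,0,0],-1],[[0.05,-0.05,0],[0,0,0],-1],[[0.05,-0.05,0],[0,0,0],-1],[[0,0,0],[0,0,0],-1],[[0,0,0],[0,0,0],-1],[[0,0,0],[0,0,0],-1]]'
```

```text
time: 3.48
tool_pos: [578.9, 15.6, 36.5]
tcp_rot: [3.138, -0.006, -3.12]
contact_force: [-8.6, 12.0, 7.3]
grip_width: 0.7
finger_force: 9.9
```

```bash
python3 -m pendant '[[[0.1,-0.08,0],[0,0,0],-1],[[0.1,-0.08,0],[0,0,0],-1],[[0.1,-0.08,0],[0,0,0],-1],[[0.1,-0.08,0],[0,0,0],-1],[[0,-0.08,0],[0,0,0],-1],[[0,0,0],[0,0,0],-1],[[0,0,0],[0,0,0],-1],[[0,0,0],[0,0,0],-1],[[0,0,0],[0,0,0],-1],[[0,0,0],[0,0,0],-1]]'
```

```text
time: 4.32
tool_pos: [588.7, 4.0, 36.1]
tcp_rot: [3.137, -0.011, -3.119]
contact_force: [-14.4, 12.6, 10.7]
grip_width: 0.5
finger_force: 12.9
```

```bash
python3 -m pendant '[[[-0.1,0.2,0.3],[0,0,0],-1],[[0,0,1],[0,0,0],-1],[[0.6,0.25,0.1],[0,0,0],-1],[[0.9,0.25,0],[0,0,0],-1],[[0.5,0,0],[0,0,0],-1],[[0,0,0],[0,0,0],-1],[[0,0,-0.6],[0,0,0],-1],[[0,0,-0.6],[0,0,0],-1],[[0,0,-0.2],[0,0,0],-1],[[0,0,0],[0,0,0],-1]]'
python3 - <<'E'
from h import *
cv2.imwrite("pics/sc2.png",cv2.resize(bot.capture("scene")[180:330,160:360],None,fx=4,fy=4,interpolation=cv2.INTER_CUBIC))
E
```

```text
time: 5.15
tool_pos: [648.5, 21.8, 34.8]
tcp_rot: [3.141, -0.004, -3.121]
contact_force: [-0.8, 0.3, -0.8]
grip_width: 0.4
finger_force: 0.2
```

View pics/sc2.png

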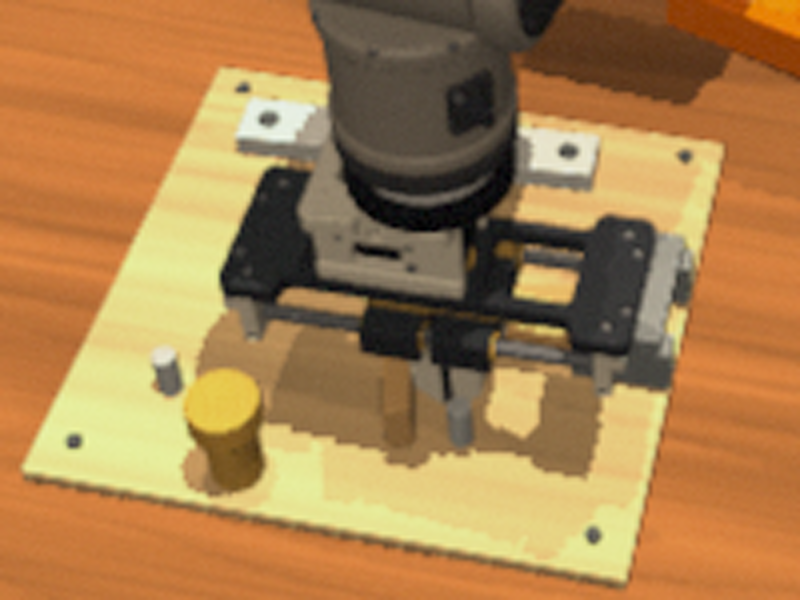

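```bash
python3 -m pendant '[[[-0.15,-0.1,0],[0,0,0],-1],[[-0.15,-0.1,0],[0,0,0],-1],[[-0.15,-0.08,0],[0,0,0],-1],[[-0.1,-0.06,0],[0,0,0],-1],[[-0.1,-0.06,0],[0,0,0],-1],[[-0.1,-0.06,0],[0,0,0],-1],[[-0.1,-0.06,0],[0,0,0],-1],[[-0.1,-0.06,0],[0,0,0],-1],[[0,0,0],[0,0,0],-1],[[0,0,0],[0,0,0],-1]]'
python3 -m pendant '[[[-0.1,-0.06,0],[0,0,0],-1],[[-0.1,-0.06,0],[0,0,0],-1],[[-0.1,-0.06,0],[0,0,0],-1],[[-0.1,-0.06,0],[0,0,0],-1],[[0,0,0],[0,0,0],-1],[[0,0,0],[0,0,0],-1],[[0,0,0],[0,0,0],-1],[[0,0,0],[0,0,0],-1],[[0,0,0],[0,0,0],-1],[[0,0,0],[0,0,0],-1]]'
```

```text
time: 6.03
tool_pos: [621.4, 4.4, 36.7]
tcp_rot: [3.142, -0.0, -3.121]
contact_force: [0.2, 1.1, 0.3]
grip_width: 0.6
finger_force: 0.0
time: 6.87
tool_pos: [609.7, -2.6, 36.7]
tcp_rot: [3.142, -0.0, -3.12]
contact_force: [-0.6, -0.6, -0.4]
grip_width: 0.7
finger_force: 0.0
```

Run:
```python
from h import *
a=cv2.resize(bot.capture("scene")[190:330,170:345],None,fx=2.2,fy=2.2,interpolation=cv2.INTER_CUBIC)
b=cv2.resize(bot.capture("side")[165:275,310:450],None,fx=2.8,fy=2.8,interpolation=cv2.INTER_CUBIC)
o=bot.get_obs();w=bot.capture("wrist");print(o["tool_pos"])
w=cv2.resize(w,(480,300))
im=np.zeros((600,790,3),np.uint8);im[:308,:385]=a;im[:308,390:782]=b[:308,:392];im[300:600,:480]=w
cv2.imwrite("pics/m3.png",im)
```

```text
[609.70065941  -2.59102525  36.66668606]
```

View pics/m3.png

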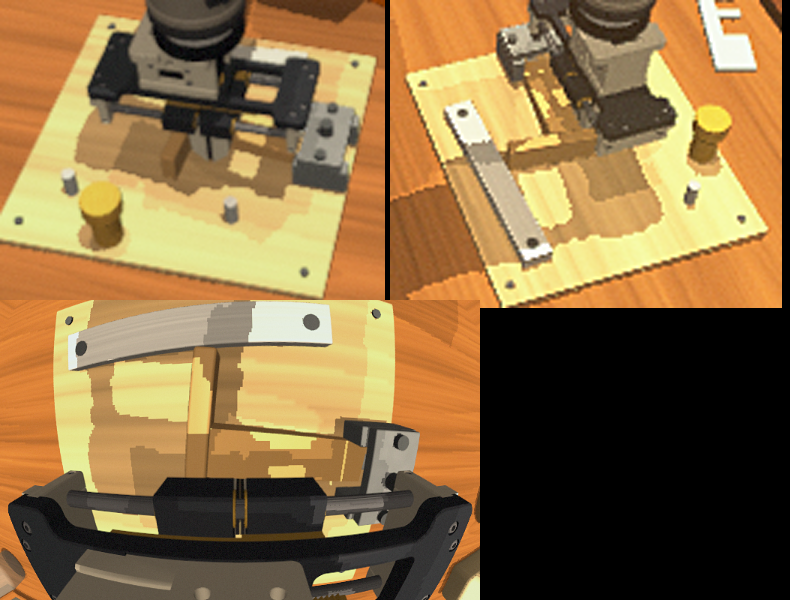

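The wrist view shows the head's near end at about (205,347), close to the straightedge. The body's near edge runs from (213,424) to (345,437), and the nose is still in the hold-down. I'll measure that.

Run:
```python
from h import *
x,y,a=np.load("board.npy");R=np.array([[np.cos(a),-np.sin(a)],[np.sin(a),np.cos(a)]])
for u,v,z in [(194,347,43),(217,347,43),(213,424,38),(345,437,26),(191,470,43),(210,470,43),(330,333,25),(68,336,25)]:
    p=px2w("wrist",u*4/3,(v-300)*4/3,z);print((u,v),(R.T@(p[:2]-[x,y])).round(1))
```

```text
(194, 347) [-79.1  -6.3]
(217, 347) [-78.6   7.2]
(213, 424) [-32.3   4.2]
(345, 437) [-22.9  96.4]
(191, 470) [-4.1 -9.9]
(210, 470) [-4.3  2.2]
(330, 333) [-96.1  82.2]
(68, 336) [-106.4 -117.2]
```

```bash
python3 -c "
from plant import bot;print(bot.get_obs()['joint_positions'].round(2))"
python3 -m pendant '[[[0.1,0.1,0.5],[0,0,0],-1],[[0,0.1,1],[0,0,0],-1],[[0,0,0.5],[0,0,0],-1],[[-0.3,0,0],[0,0,1],0.5],[[-0.3,0,0],[0,0,1],0.5],[[-0.3,0,0],[0,0,1],0.5],[[-0.1,0.1,0],[0,0,1],0.5],[[0,0,0],[0,0,1],0.5],[[0,0,0],[0,0,1],0.5],[[0,0,0],[0,0,1],0.5]]'
python3 -c "
from plant import bot;print(bot.get_obs()['joint_positions'].round(2))"
```

```text
[-0.13  0.71  1.51  0.    0.92 -1.72]
time: 7.85
tool_pos: [582.6, 6.4, 96.9]
tcp_rot: [-3.142, 0.0, -2.274]
contact_force: [-0.3, -0.1, -0.8]
grip_width: 42.6
finger_force: 0.0
[-0.12  0.59  1.55  0.    1.   -2.56]
```

```bash
python3 -m pendant '[[[0,0,0],[0,0,-1],0.5],[[0,0,0],[0,0,-1],0.5],[[0,0,0],[0,0,-1],0.5],[[0,0,0],[0,0,-1],0.5],[[0,0,0],[0,0,-1],0.5],[[0,0,0],[0,0,-1],0.5],[[0,0,0],[0,0,-1],0.5],[[0,0,0],[0,0,-1],0.5],[[0,0,0],[0,0,-1],0.5],[[0,0,0],[0,0,-1],0.5]]'
python3 -m pendant '[[[0,0,0],[0,0,-1],0.5],[[0,0,0],[0,0,-1],0.5],[[0,0,0],[0,0,-1],0.5],[[0,0,0],[0,0,-1],0.5],[[0,0,0],[0,0,-1],0.5],[[0,0,0],[0,0,-1],0.5],[[0,0,0],[0,0,-1],0.5],[[0,0,0],[0,0,-1],0.5],[[0,0,0],[0,0,-1],0.5],[[0,0,0],[0,0,-1],0.5]]'
python3 -m pendant '[[[0,0,0],[0,0,-0.8],0.5],[[0,0,-0.8],[0,0,0],0.5],[[0,0,-0.6],[0,0,0],0.5],[[0,0,-0.4],[0,0,0],0.5],[[0,0,-0.25],[0,0,0],0.5],[[0,0,0],[0,0,0],0.5],[[0,0,0],[0,0,0],0.5],[[0,0,0],[0,0,0],-1],[[0,0,0],[0,0,0],-1],[[0,0,0],[0,0,0],-1]]'
```

```text
time: 8.68
tool_pos: [582.7, 6.4, 96.7]
tcp_rot: [3.142, -0.0, 2.797]
contact_force: [1.0, 0.3, -0.6]
grip_width: 69.3
finger_force: 0.0
time: 9.52
tool_pos: [582.7, 6.4, 96.8]
tcp_rot: [3.142, 0.0, 1.597]
contact_force: [-0.4, 0.9, 0.2]
grip_width: 68.9
finger_force: 0.0
time: 10.35
tool_pos: [583.2, 6.3, 36.1]
tcp_rot: [3.14, 0.0, 1.507]
contact_force: [0.6, -0.4, -0.6]
grip_width: 53.3
finger_force: 0.0
```

```bash
python3 -m pendant '[[[0,0,0],[0,0,0],-1],[[0,0,0],[0,0,0],-1],[[0,0,0],[0,0,0],-1],[[0,0,0],[0,0,0],-1],[[0,0,0],[0,0,0],-1],[[0,0,0],[0,0,0],-1],[[0,0,0],[0,0,0],-1],[[0,0,0],[0,0,0],-1],[[0,-0.15,0],[0,0,0],-1],[[0,-0.15,0],[0,0,0],-1]]'
```

```text
time: 11.18
tool_pos: [583.0, -2.6, 35.4]
tcp_rot: [3.141, -0.0, 1.507]
contact_force: [-0.0, 1.9, 3.1]
grip_width: 31.7
finger_force: 29.9
```

```bash
python3 -m pendant '[[[0.05,-0.2,0],[0,0,0],-1],[[0.05,-0.2,0],[0,0,0],-1],[[0.05,-0.25,0],[0,0,0],-1],[[0.05,-0.25,0],[0,0,0],-1],[[0.05,-0.3,0],[0,0,0],-1],[[0.05,-0.3,0],[0,0,0],-1],[[0.05,-0.3,0],[0,0,0],-1],[[0,-0.3,0],[0,0,0],-1],[[0,0,0],[0,0,0],-1],[[0,0,0],[0,0,0],-1]]'
python3 - <<'E'
from h import *
a=cv2.resize(bot.capture("scene")[190:330,170:345],None,fx=2.2,fy=2.2,interpolation=cv2.INTER_CUBIC)
b=cv2.resize(bot.capture("side")[165:275,310:450],None,fx=2.8,fy=2.8,interpolation=cv2.INTER_CUBIC)
w=cv2.resize(bot.capture("wrist"),(480,300))
im=np.zeros((600,790,3),np.uint8);im[:308,:385]=a;im[:308,390:782]=b[:308,:392];im[300:600,:480]=w
cv2.imwrite("pics/m4.png",im)
E
```

```text
time: 12.02
tool_pos: [593.5, -67.4, 35.4]
tcp_rot: [3.141, 0.001, 1.506]
contact_force: [-0.2, -2.6, 4.5]
grip_width: 31.8
finger_force: 29.9
```

View pics/m4.png

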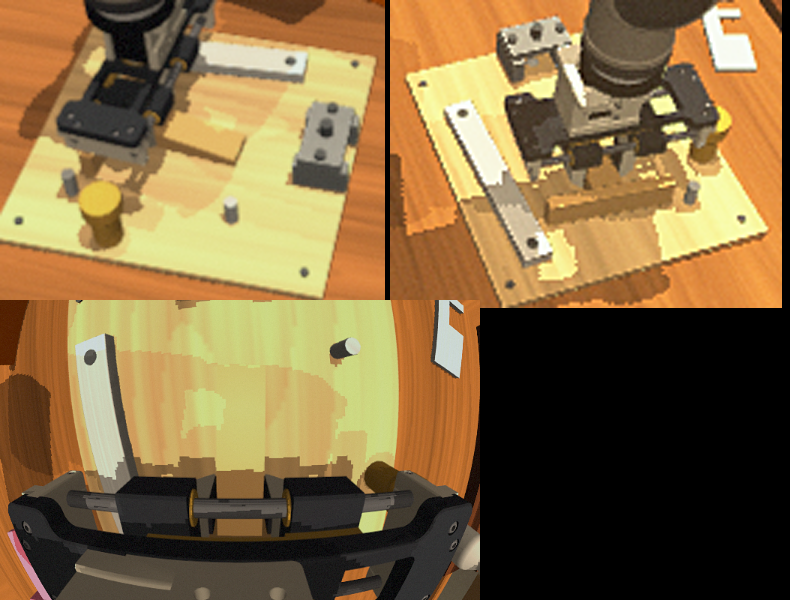

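The nose is out of the hold-down: in the scene view it is at (235,155) and the mouth is at (300,150). Now lift the wedge and carry it to the bench.

```bash
python3 -m pendant '[[[0,0,0.5],[0,0,0],-1],[[0,0,1],[0,0,0],-1],[[0,-0.5,0.5],[0,0,0],-1],[[0,-0.9,0],[0,0,0],-1],[[0,-0.9,0],[0,0,0],-1],[[0,-0.9,0],[0,0,0],-1],[[0,-0.9,0],[0,0,0],-1],[[0,-0.9,0],[0,0,0],-1],[[0,-0.9,0],[0,0,0],-1],[[0,-0.9,0],[0,0,0],-1]]'
python3 -m pendant '[[[0,-0.3,0],[0,0,0],-1],[[0,0,0],[0,0,0],-1],[[0,0,-0.8],[0,0,0],-1],[[0,0,-0.8],[0,0,0],-1],[[0,0,-0.3],[0,0,0],-1],[[0,0,-0.2],[0,0,0],-1],[[0,0,-0.1],[0,0,0],-1],[[0,0,0],[0,0,0],-1],[[0,0,0],[0,0,0],-1],[[0,0,0],[0,0,0],-1]]'
python3 - <<'E'
from h import *
a=cv2.resize(bot.capture("scene")[190:330,90:265],None,fx=2.2,fy=2.2,interpolation=cv2.INTER_CUBIC)
b=cv2.resize(bot.capture("side")[165:295,310:475],None,fx=2.3,fy=2.3,interpolation=cv2.INTER_CUBIC)
w=cv2.resize(bot.capture("wrist"),(480,300))
im=np.zeros((610,790,3),np.uint8);im[:308,:385]=a;im[:299,390:769]=b[:299,:379];im[300:600,:480]=w
cv2.imwrite("pics/m5.png",im[:600])
E
```

```text
time: 13.0
tool_pos: [592.5, -269.7, 94.0]
tcp_rot: [-3.139, -0.002, 1.508]
contact_force: [0.1, -0.7, -0.6]
grip_width: 31.5
finger_force: 29.9
time: 13.83
tool_pos: [593.9, -278.8, 30.5]
tcp_rot: [3.14, 0.001, 1.507]
contact_force: [-0.1, -0.3, -1.5]
grip_width: 31.7
finger_force: 29.9
```

View pics/m5.png

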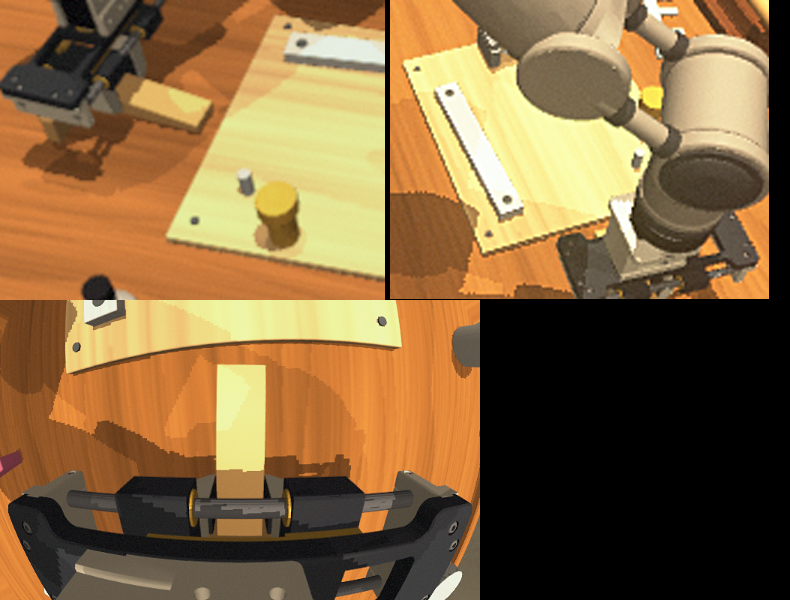

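The wedge is level and clear of the board: in the wrist view the nose is at (241,365) and the board edge at row 345. Lower it, release and lift off.

```bash
python3 -m pendant '[[[0,0,-0.1],[0,0,0],-1],[[0,0,-0.05],[0,0,0],-1],[[0,0,0],[0,0,0],-1],[[0,0,0],[0,0,0],-1],[[0,0,0],[0,0,0],0],[[0,0,0],[0,0,0],0],[[0,0,0],[0,0,0],0],[[0,0,0],[0,0,0],0],[[0,0,0],[0,0,0],0],[[0,0,0],[0,0,0],0]]'
python3 -m pendant '[[[0,0,0.2],[0,0,0],0.2],[[0,0,0.4],[0,0,0],0.2],[[0,0,0.8],[0,0,0],0.2],[[0,0,1],[0,0,0],0.2],[[0,0,0.6],[0,0,0],0.2],[[0,0,0],[0,0,1],0.2],[[0,0,0],[0,0,1],0.2],[[0,0,0],[0,0,1],0.2],[[0,0,0],[0,0,1],0.2],[[0,0,0],[0,0,1],1]]'
```

```text
time: 14.82
tool_pos: [593.1, -278.6, 24.5]
tcp_rot: [-3.141, -0.0, 1.507]
contact_force: [-0.6, 0.2, -0.1]
grip_width: 45.9
finger_force: 0.0
time: 15.65
tool_pos: [593.4, -278.8, 116.3]
tcp_rot: [3.141, 0.001, 2.113]
contact_force: [-0.1, 0.3, 0.3]
grip_width: 58.6
finger_force: 0.0
```

```bash
python3 -m pendant '[[[-0.56,0.98,0],[0,0,1],1],[[-0.56,0.98,0],[0,0,1],1],[[-0.56,0.98,0],[0,0,1],1],[[-0.56,0.98,0],[0,0,1],1],[[-0.56,0.98,0],[0,0,1],1],[[-0.56,0.98,0],[0,0,1],1],[[-0.56,0.98,0],[0,0,1],1],[[-0.56,0.98,0],[0,0,1],1],[[0,0,0],[0,0,0.7],1],[[0,0,0],[0,0,0],1]]'
python3 -m pendant '[[[0,0,-0.8],[0,0,0],1],[[0,0,-0.8],[0,0,0],1],[[0,0,-0.5],[0,0,0],1],[[0,0,-0.3],[0,0,0],1],[[0,0,-0.2],[0,0,0],1],[[0,0,-0.1],[0,0,0],1],[[0,0,-0.1],[0,0,0],1],[[0,0,0],[0,0,0],1],[[0,0,0],[0,0,0],1],[[0,0,0],[0,0,0],1]]'
python3 - <<'E'
from h import *
a=cv2.resize(bot.capture("scene")[190:330,170:345],None,fx=2.2,fy=2.2,interpolation=cv2.INTER_CUBIC)
b=cv2.resize(bot.capture("side")[165:275,310:450],None,fx=2.8,fy=2.8,interpolation=cv2.INTER_CUBIC)
w=cv2.resize(bot.capture("wrist"),(480,300))
im=np.zeros((600,790,3),np.uint8);im[:308,:385]=a;im[:308,390:782]=b[:308,:392];im[300:600,:480]=w
cv2.imwrite("pics/m6.png",im)
E
```

```text
time: 16.48
tool_pos: [458.6, -42.2, 116.1]
tcp_rot: [-3.141, 0.002, -3.127]
contact_force: [0.9, -0.6, -0.5]
grip_width: 92.1
finger_force: 0.0
time: 17.32
tool_pos: [459.2, -43.6, 31.3]
tcp_rot: [-3.141, 0.001, -3.132]
contact_force: [0.0, -0.1, -0.5]
grip_width: 91.6
finger_force: 0.0
```

View pics/m6.png

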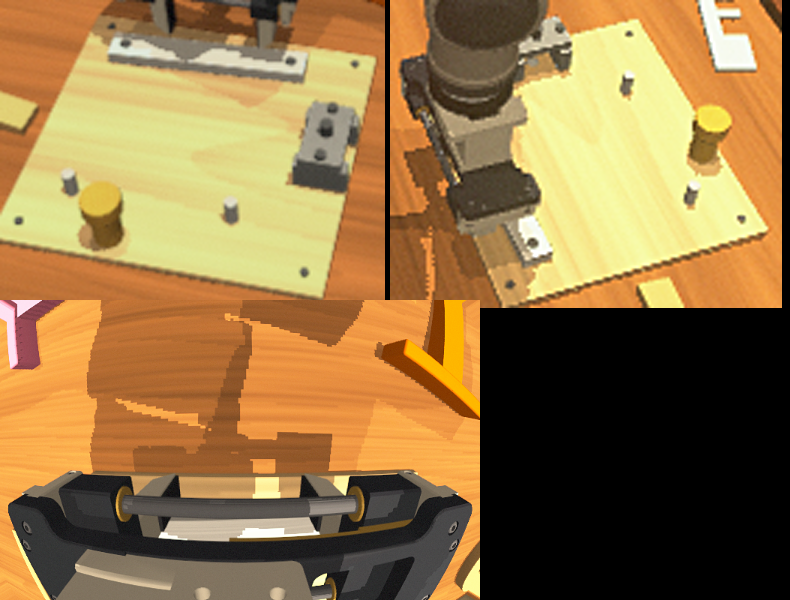

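The fingers stand behind the straightedge, with tips in the scene view at (165,30) and (265,45). Pushing to the pins now.

```bash
python3 -m pendant '[[[0.2,0,0],[0,0,0],1],[[0.2,0,0],[0,0,0],1],[[0.2,0,0],[0,0,0],1],[[0.3,0.01,0],[0,0,0],1],[[0.3,0.01,0],[0,0,0],1],[[0.3,0.01,0],[0,0,0],1],[[0.3,0.01,0],[0,0,0],1],[[0.3,0.01,0],[0,0,0],1],[[0.3,0.01,0],[0,0,0],1],[[0.3,0,0],[0,0,0],1]]'
python3 -m pendant '[[[0.3,0.01,0],[0,0,0],1],[[0.3,0.01,0],[0,0,0],1],[[0.3,0,0],[0,0,0],1],[[0.3,0,0],[0,0,0],1],[[0.3,0,0],[0,0,0],1],[[0.25,0,0],[0,0,0],1],[[0.2,0,0],[0,0,0],1],[[0.2,0,0],[0,0,0],1],[[0.1,0,0],[0,0,0],1],[[0,0,0],[0,0,0],1]]'
```

```text
time: 18.3
tool_pos: [540.8, -41.5, 30.7]
tcp_rot: [3.141, -0.0, -3.132]
contact_force: [-0.2, 0.7, 0.5]
grip_width: 91.5
finger_force: 0.7
time: 19.13
tool_pos: [608.1, -41.1, 30.7]
tcp_rot: [-3.142, 0.001, -3.132]
contact_force: [0.6, -0.1, 0.0]
grip_width: 91.8
finger_force: 0.0
```

```bash
python3 -m pendant '[[[0.1,0,0],[0,0,0],1],[[0.1,0,0],[0,0,0],1],[[0.1,0,0],[0,0,0],1],[[0.1,0,0],[0,0,0],1],[[0.07,0,0],[0,0,0],1],[[0.07,0,0],[0,0,0],1],[[0.05,0,0],[0,0,0],1],[[0.05,0,0],[0,0,0],1],[[0,0,0],[0,0,0],1],[[0,0,0],[0,0,0],1]]'
python3 -m pendant '[[[0.04,0,0],[0,0,0],1],[[0.04,0,0],[0,0,0],1],[[0.04,0,0],[0,0,0],1],[[0,0,0],[0,0,0],1],[[0,0,0],[0,0,0],1],[[0,0,0],[0,0,0],1],[[0,0,0],[0,0,0],1],[[0,0,0],[0,0,0],1],[[0,0,0],[0,0,0],1],[[0,0,0],[0,0,0],1]]'
```

```text
time: 19.97
tool_pos: [625.6, -41.0, 30.7]
tcp_rot: [3.141, -0.002, -3.132]
contact_force: [-5.0, -1.4, 3.1]
grip_width: 91.8
finger_force: 2.6
time: 20.8
tool_pos: [625.9, -41.0, 30.6]
tcp_rot: [3.141, -0.01, -3.132]
contact_force: [-17.1, -1.1, 11.9]
grip_width: 91.7
finger_force: 8.6
```

The push is blocked at 17 N, so the bar is seated on the pins. Back off, lift and check.

```bash
python3 -m pendant '[[[-0.1,0,0],[0,0,0],1],[[-0.2,0,0],[0,0,0],1],[[-0.5,0,0],[0,0,0],1],[[-1,0,0],[0,0,0],1],[[0,0,1],[0,0,0],1],[[0,0,1],[0,0,0],1],[[-0.7,0,1],[0,0,0],1],[[-0.9,0,1],[0,0,0],1],[[-0.9,0,0.5],[0,0,0],1],[[-0.9,0,0],[0,0,0],1]]'
python3 - <<'E'
from h import *
a=cv2.resize(bot.capture("scene")[190:330,90:350],None,fx=3,fy=3,interpolation=cv2.INTER_CUBIC)
cv2.imwrite("pics/m7.png",a)
E
```

```text
time: 21.63
tool_pos: [475.4, -41.5, 169.4]
tcp_rot: [-3.14, 0.009, -3.132]
contact_force: [0.4, -0.5, 0.1]
grip_width: 91.9
finger_force: 0.0
```

View pics/m7.png

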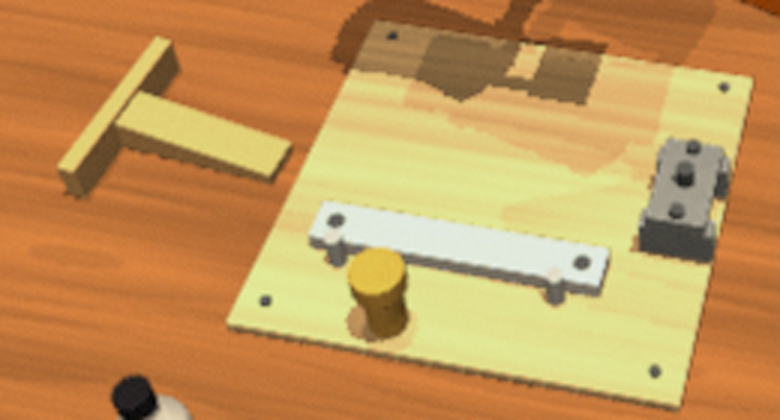

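The bar lies against both pins, at (336,240) and (555,280). The wedge is flat on the bench and the collet hasn't moved. One quick numeric check before handing in.

Run:
```python
from h import *
x,y,a=np.load("board.npy");R=np.array([[np.cos(a),-np.sin(a)],[np.sin(a),np.cos(a)]])
for u,v,z in [(325,200,25),(310,237,25),(610,247,25),(601,284,25),(280,181,2),(75,195,0)]:
    p=px2w("scene",90+u/3,190+v/3,z);print((u,v),(R.T@(p[:2]-[x,y])).round(1))
```

```text
(325, 200) [  42.3 -117.3]
(310, 237) [  73.3 -115.9]
(610, 247) [42.4 81.7]
(601, 284) [72.  82.6]
(280, 181) [  16.8 -164.8]
(75, 195) [  55.  -301.4]
```

Centre line at x ≈ 57.5, which puts the pin axes about 22 mm away (limits 18 to 23.5). The ends run from y = -117 to 82, so both pins are covered.

```bash
python3 -c "
from plant import bot;print(bot.close_job())"
```

```text
the job is handed in; nothing more can be done
None
```

I handed the job in at about 22 s: the wedge was worked loose and laid flat on the bench off the board, the straightedge touches both pins, and nothing hit the collet, ferrule or wheel; the hand-in gave no pass/fail verdict.

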